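# Fit the bayonet temperature logger in the blood transport box and hold it down

## Task

Take the temperature logger (white cap, orange wing grip, brass lugs) from the tray, leaving the other two plugs standing where they are, and put it into the round port on the lid of the blue transport box with its wing in line with the two orange marks. Push it down against the spring until its cap sits on the port's face, turn it a quarter turn clockwise (seen from above) to its stop, and finish while still gripping it there: do not let go, keep it turned and pressed fully down so that the box can read it.

Things in the scene. Friction and masses are not known exactly. Their poses are not given: they have to be found in the camera images.
- logger: Loose temperature logger, stands upright in the tray at any yaw; 90 g, 63 mm tall. Origin at the centre of its underside, z up. From below: barrel 26 wide (foot 22, lowest 5); brass lugs, one bar 40 long along its x, 7 wide, at heights 10 to 16; white round cap 52 wide at 27 to 37; orange wing at 37 to 63. Half a turn makes no difference.
- wing (a point): Middle of the logger's orange wing grip, on its axis, 50 mm above its underside. The wing is an upright plate 40 long along the logger's x (as the lugs), 12 thick along its y, 26 tall above the cap. Grip it from above across y; the fingertips may rest on the cap.
- shoulder (a point): Point on the logger's axis at the underside of its cap, 27 mm above its underside; it is what comes to sit on the port's face.
- cooler: Blue transport box with a white lid, fixed. Lid 230 (x) x 290 (y) mm, its top 130 above the counter. On it stands a grey round port collar, 72 wide and 36 tall, its axis 35 mm towards -x of the box's centre, and near the +x edge a low grey carry bar (18 high). Origin at the centre of the box's underside, z up.
- port (a point): Centre of the collar's top face, 166 mm above the counter; axes as the box. Hole 30 mm wide with two slots along +x and -x, 13 wide, reaching 26 from the centre, an orange mark outside each. Face plate 6 thick, free below. Logger enters with its x along the port's x; with the cap 5 mm or less above the face it turns clockwise only, 1.5 rad to a hard stop.
- plunger (a joint): Spring plunger in the port, metres pressed down: 0 at rest (its top 16 mm below the face), 0.011 with the logger's cap on the face. Pushes up with 3 N at rest plus 0.6 N per mm, about 10 N at the end. If let go when turned, the logger rises until its lugs catch under the face plate, cap 5 mm above the face.
- tray: Fixed pale blue-green open tray, outside 200 x 310 x 32 mm, 4 mm walls and floor. Origin at the centre of its underside. Three plugs stand in it about 95 mm apart along its y in an order that changes; between them low things lie (three tubes, two gaskets, up to 15 mm high).
- ventplug: Another plug, same shape but with a blue wing and no lugs, standing in the tray; origin at the centre of its underside. Leave it.
- drainplug: Another plug, all grey, with a round knob 30 mm wide instead of a wing, 61 mm tall, standing in the tray; origin at the centre of its underside. Leave it.
Not all that is in view belongs to the job. Leave any black or turquoise look-alike of the logger alone.

How it is judged (in metres and radians):
On the way, in this order (a step that is already met when the one before it is completed fails the run):
1. the logger has been lifted out of the tray in the gripper (height (world z) of logger above 0.06 m and contact force between the fingers and logger above 3 N), for 0.1 s.
2. the logger is down in the port with its lugs in the slots (z of shoulder in the frame of port below 0.009 m and angle between the x axis of logger and the x axis of port, either way round below 0.4 rad and horizontal distance between shoulder and port below 0.005 m), for 0.04 s.
At the end, for the whole second after the job is handed in: The logger is in the port, within 5 mm of its axis and upright within 7 degrees, turned at least 1.25 rad (72 degrees) from the slots, its cap within 3 mm of the port's face with the plunger pressed at least 7.5 mm, at rest, and the fingers still grip it (over 3 N) (z of shoulder in the frame of port between -0.003 and 0.003 m and horizontal distance between shoulder and port below 0.005 m and angle between logger's own z axis and vertical below 0.12 rad and angle between the x axis of logger and the x axis of port, either way round above 1.25 rad and value of joint plunger above 0.0075 m and contact force between the fingers and logger above 3 N and linear speed of logger below 0.02 m/s); the arm keeps its last pose, push and grip.
It fails at once if the blue-winged plug is moved more than 40 mm or tipped over (distance of ventplug from where it was at the start of the episode above 0.04 m or angle between ventplug's own z axis and vertical above 0.6 rad).
It fails at once if the grey plug is moved more than 40 mm or tipped over (distance of drainplug from where it was at the start of the episode above 0.04 m or angle between drainplug's own z axis and vertical above 0.6 rad).
It also fails if it takes over 48 s, if anything falls off the work surface, if the arm or the gripper's body presses on something with over 40 N, if the wrist force passes 120 N, or if a joint passes its speed limit or range.

## Robot

A 6-joint arm with a two-finger parallel gripper is mounted at the origin on the work surface. World frame = base frame: x ahead of the robot, y to its left, z up, the work surface at z = 0. Lengths are in mm, angles in rad, forces in N, time in s.
With the tool pointing down it reaches from about 275 to 725 mm from the base axis. Payload 5.6 kg.
Tool frame: the origin (TCP) lies at the centre of the arm's flange, where the gripper is bolted on; the fingertips stand 173 mm ahead of it and the grasp point (between the pads) lies 155 mm ahead of it; z points along the fingers, y is the line along which they close (so a half turn about z gives the same grasp; the last joint's range is limited). The gripper opens to 85 mm and grips with 20 to 120 N. Pads are 22 mm wide; open, the fingers measure 114 mm over their backs; the gripper's body (76 mm by 85 mm) begins 54 mm behind the grasp point. The pads swing forward as they close: fully open they stand 13 mm farther back than shut.
Start: joints at [1.479, 0.255, 0.108, 0, -1.424, -0.285], TCP at [202.344, 511.42, 404.683] pointing down, gripper open.
Joint ranges: [-2.95, 2.95], [-1.21, 1.97], [-1.09, 1.5], [-2.87, 1.71], [-2.94, -0.07], [-3.05, 3.05]. Speed limits (rad/s): [2.57, 2.57, 3.14, 3.14, 3.14, 3.14].

## Interface

Orientations are given as a rotation vector (axis times angle).
In Python, from rig import arm, camera gives the robot as it stands.
- The arm moves only by the shell command python3 -m jog 'ROWS'. ROWS is text: rows parted by semicolons, each of 7 numbers parted by spaces: the closure, from 0 (fully open) to 1 (shut), then the shift along the world's x, y, z in m, then the turn, a rotation vector about the world's x, y, z in rad. In form: grip x y z wx wy wz; .... A call has exactly 8 rows; each row shifts and turns the commanded pose from where the row before left it; what a row does not reach is not made up. A row lasts 1/8 s, in which the tool goes at most 62.5 mm and 10.7 degrees, less where a joint would pass 70% of its speed; a pose out of reach is approached as far as the arm can. A call is refused whole if a number of a shift passes 0.0625 or a number of a turn 0.188, either way. A call with a gripper value outside its range is refused whole. The fingers move at their own pace and stop on an object; the grip force is fixed at half the most. Time passes only in rows, so rows that do not move let the fingers close, or fill a call up. It gives the time, the measured TCP pose, the force, the opening and the grip force at its end, in the units of the state.
- arm.get_obs(): the state, without advancing time (a new reading comes with each control period).
- camera(name): name is "scene" or "top" or "wrist"; returns a dict with "image" (480x640x3 uint8, red, green, blue), "fx", "fy", "cx", "cy" (pixels), "cam_to_world" (4x4, takes a point from camera to world coordinates); the wrist camera has in their place "T_tool_cam" (4x4, takes a point from camera to tool coordinates, whose origin is the TCP and whose axes are the flange's). Camera axes: x right, y up, looking along -z (the intrinsics and any distortion apply to the point x, -y, -z); pixel columns grow to the right and rows downward; lengths in mm; the calibration is good to about 2 mm. A picture is of the moment at which its call begins: read the wrist's pose just before it. There is no depth.
- arm.sign_off(): hands the job in; it is judged then, once.
The state is a dict: "time": time; "joint_positions": joint angles; "joint_velocities": joint speeds; "joint_efforts": joint torques, N m; "tool_pos": TCP position; "ee_rot": TCP orientation; "force": force on the tool from outside, world axes, zero at the start; "ft_torque": the same for the moment, N m; "opening": opening from 0.0 (shut) to 1.0 (fully open); "grip_force": force on a finger pad.
Only numpy, scipy, OpenCV 4.12 (cv2) and the standard library are available. Lean on these libraries where they do the work, as an engineer would, in place of code of your own. Each camera call takes 0.05 s, during which the arm holds its last target. There are 200 camera calls.

## Working session

There is one attempt and no reset: what is moved stays moved. The work goes in short steps, Python scripts to look and compute and a shell command to move; the robot and the scene stay as the last step left them, time stands still between calls to the robot, and variables do not carry over. Pictures are saved under pics/ and viewed, at most 10 in all, crops included, and the job is handed in when it is done.

```bash
mkdir -p pics
cat > h.py <<'E'
import numpy as np, cv2
from rig import arm, camera
def snap(n,f):
    o=arm.get_obs(); c=camera(n); cv2.imwrite(f,c["image"][:,:,::-1]); 
    import pickle; pickle.dump((o,{k:v for k,v in c.items()}),open(f+".pkl","wb")); return o,c
def ray(f,u,v,z):
    import pickle
    from scipy.spatial.transform import Rotation as R
    o,c=pickle.load(open(f+".pkl","rb"))
    if "cam_to_world" in c: T=np.array(c["cam_to_world"])
    else:
        W=np.eye(4); W[:3,:3]=R.from_rotvec(o["ee_rot"]).as_matrix(); W[:3,3]=o["tool_pos"]; T=W@np.array(c["T_tool_cam"])
    d=T[:3,:3]@np.array([(u-c["cx"])/c["fx"],-(v-c["cy"])/c["fy"],-1]); p=T[:3,3]
    return p+d*(z-p[2])/d[2]
E
python3 - <<'E'
from h import *
o,c=snap("top","pics/top.png"); print(o); print({k:v for k,v in c.items() if k!="image"})
o,c=snap("scene","pics/scene.png"); print({k:v for k,v in c.items() if k!="image"})
E
```

```text
{'time': 0.0, 'joint_positions': array([ 1.47858797e+00,  2.55747872e-01,  1.06977740e-01, -4.55179232e-04,
       -1.42387491e+00, -2.84594215e-01]), 'joint_velocities': array([-0.00260293,  0.00111142, -0.00116868,  0.00157988, -0.00074427,
       -0.0006174 ]), 'joint_efforts': array([-1.51842858e-03, -3.86629522e+01,  2.37934881e+01,  5.36506489e+00,
       -6.11669908e-03, -1.05404632e-05]), 'tool_pos': array([202.25206372, 511.28362665, 403.78738462]), 'ee_rot': array([ 3.08413207e+00, -5.88135485e-01, -4.24760320e-04]), 'force': array([0.62311623, 0.47332538, 0.77569507]), 'ft_torque': array([ 0.01539454, -0.05564964,  0.05961953]), 'grip_force': 0.0, 'opening': 0.998151224093405}
{'fx': 495.3539359230378, 'fy': 495.3539359230378, 'cx': 317.32314409356405, 'cy': 243.04993939356416, 'cam_to_world': array([[ 6.66295370e-02,  9.73308969e-01, -2.19613651e-01,
         3.59877482e+02],
       [-9.97767972e-01,  6.40188631e-02, -1.89910068e-02,
         4.70577506e+01],
       [-4.42470099e-03,  2.20388829e-01,  9.75402064e-01,
         9.00543576e+02],
       [ 0.00000000e+00,  0.00000000e+00,  0.00000000e+00,
         1.00000000e+00]])}
{'fx': 554.4247235368362, 'fy': 554.4247235368362, 'cx': 323.9701829179238, 'cy': 244.3483878687106, 'cam_to_world': array([[-7.94325876e-01, -4.59778851e-01,  3.97051395e-01,
         8.92481518e+02],
       [ 6.07277079e-01, -6.18350959e-01,  4.98855330e-01,
         4.83320373e+02],
       [ 1.61539804e-02,  6.37373909e-01,  7.70385325e-01,
         8.23926418e+02],
       [ 0.00000000e+00,  0.00000000e+00,  0.00000000e+00,
         1.00000000e+00]])}
```

View pics/top.png

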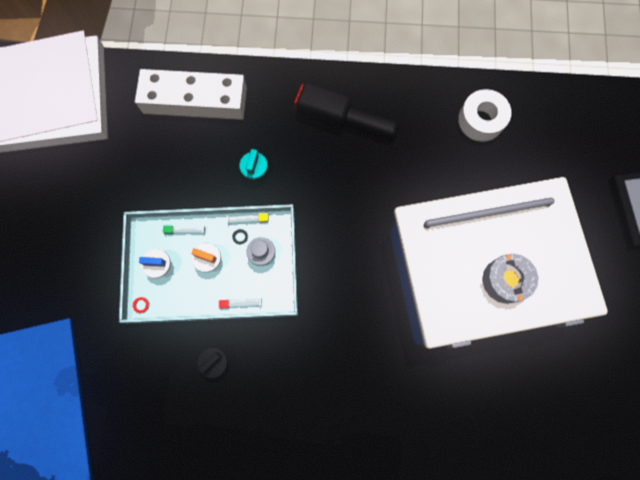

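The candidates are the orange wing on a white cap (204,256), the blue wing (152,261), the grey knob (260,250), a turquoise look-alike (253,164) and a black one (212,362). Only the one at (204,256) fits the description. The port is at about (510,279). I'll confirm with enlarged crops.

Run:
```python
import cv2,numpy as np
t=cv2.imread("pics/top.png")
r=lambda u,v,s:cv2.resize(t[v-s:v+s,u-s:u+s],(400,400),interpolation=cv2.INTER_CUBIC)
cv2.imwrite("pics/crop1.png",np.hstack([r(204,256,32),r(510,279,40)]))
```

```text
(no output)
```

View pics/crop1.png

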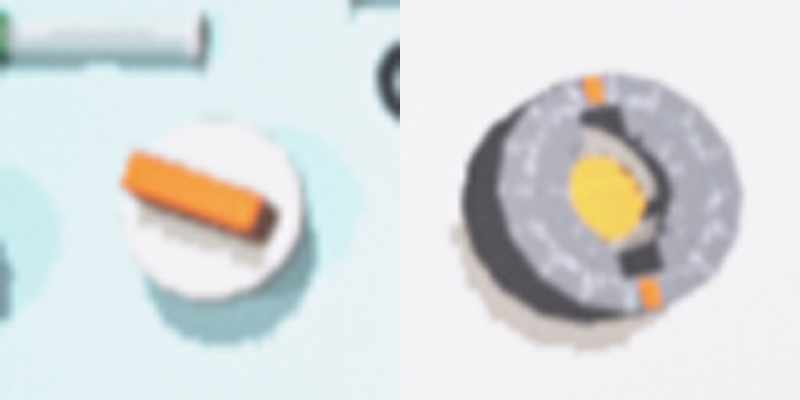

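View pics/scene.png

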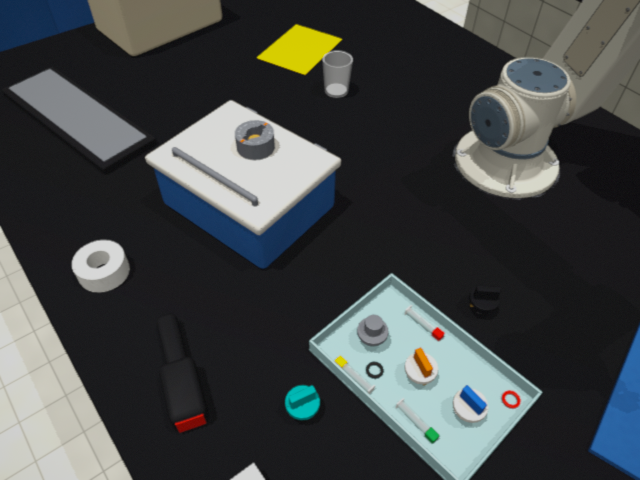

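The crop confirms the logger: white cap and orange wing, with the wing top centred at crop (193,193) and the cap at (213,208). The port face centre is at crop (622,191), with marks at (594,90) and (651,293).

Run:
```python
from h import *
f="pics/top.png"
L=lambda x,y,z: ray(f,172+x/6.25-.5*.0,224+y/6.25,z)
P=lambda x,y,z: ray(f,470+(x-400)/5,239+y/5,z)
print("wing top",L(193,193,67),"cap",L(213,208,41),"capw",L(122,208,41)-L(305,208,41))
d=L(257,216,67)-L(129,169,67);print("wing len",np.hypot(*d[:2]),"yaw",np.arctan2(d[1],d[0]))
print("port",P(622,191.5,166),"w",P(500,191,166)-P(742,191,166)); d=P(594,90,166)-P(651,293,166);print("yaw",np.arctan2(d[1],d[0]),np.hypot(*d[:2]))
for n,u,v in(("blue",152,261),("grey",260,250)):print(n,ray(f,u,v,60))
print("grey scene",ray("pics/scene.png",424,362,67),ray("pics/scene.png",255,131,166))
from scipy.spatial.transform import Rotation as R
o=arm.get_obs();M=R.from_rotvec(o["ee_rot"]).as_matrix();print(M.round(3)); print("y yaw",np.arctan2(M[1,1],M[0,1]))
```

```text
wing top [513.8630456  258.05471334  67.        ] cap [514.73295691 258.47199827  41.        ] capw [-3.41042595 51.74543662  0.        ]
wing len 38.24028264720299 yaw -1.856679076192864
port [ 492.23818639 -235.9811444   166.        ] w [-4.76117186 72.03907261  0.        ]
yaw 0.2545137664955682 62.34761602796439
blue [498.64521337 346.38820169  60.        ]
grey [530.26441253 161.84481898  60.        ]
grey scene [521.20016937 266.92869414  67.        ] [ 490.56996069 -234.78464387  166.        ]
[[ 0.93  -0.368 -0.001]
 [-0.368 -0.93  -0.002]
 [ 0.     0.002 -1.   ]]
y yaw -1.9476783430565778
```

```bash
python3 -m jog '0 0.039 -0.0316 0 0 0 0.185; 0 0.039 -0.0316 0 0 0 0.185; 0 0.039 -0.0316 0 0 0 0.185; 0 0.039 -0.0316 0 0 0 0.185; 0 0.039 -0.0316 0 0 0 0.185; 0 0.039 -0.0316 0 0 0 0.185; 0 0.039 -0.0316 0 0 0 0.185; 0 0.039 -0.0316 0 0 0 0.185'
python3 -m jog '0 0 0 -0.02 0 0 0.1; 0 0 0 -0.02 0 0 0.082; 0 0 0 -0.02 0 0 0; 0 0 0 0 0 0 0; 0 0 0 0 0 0 0; 0 0 0 0 0 0 0; 0 0 0 0 0 0 0; 0 0 0 0 0 0 0'
python3 - <<'E'
from h import *
from scipy.spatial.transform import Rotation as R
o,c=snap("wrist","pics/w1.png"); M=R.from_rotvec(o["ee_rot"]).as_matrix()
print(o["joint_positions"].round(3),o["tool_pos"],np.arctan2(M[1,1],M[0,1]),M[:,2])
E
```

```text
time: 1.1
tool_pos: [511.0, 261.3, 404.3]
ee_rot: [-2.688, -1.626, 0.001]
force: [0.3, 0.1, 1.0]
opening: 0.999
grip_force: 0.0
time: 2.1
tool_pos: [510.0, 262.5, 345.0]
ee_rot: [-2.535, -1.856, -0.001]
force: [-0.0, 0.7, 0.1]
opening: 1.002
grip_force: 0.0
[ 0.748  0.325  0.053  0.    -1.298  2.087] [510.03647704 262.48872926 345.02504496] -0.3066522910270484 [ 4.3617977e-04  3.8776614e-04 -9.9999983e-01]
```

View pics/w1.png

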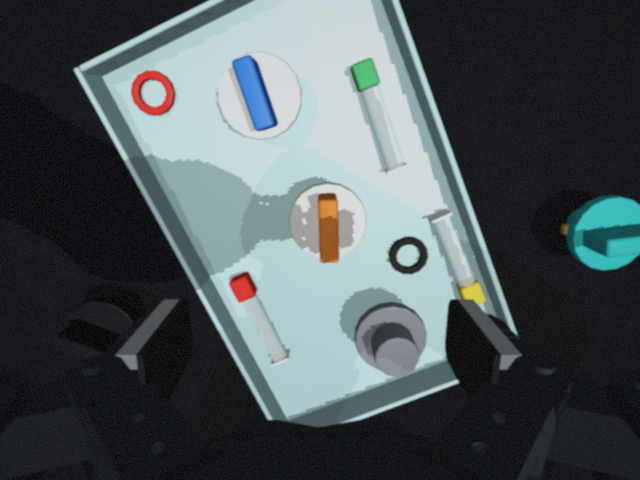

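The wrist view shows the orange wing centred at about (329,228), nearly vertical, and its cap at (328,220). The blue plug is at (259,96) and the grey one at (394,340).

Run:
```python
from h import *
f="pics/w1.png"; im=cv2.imread(f); h=cv2.cvtColor(im,cv2.COLOR_BGR2HSV)
m=((h[...,0]>5)&(h[...,0]<20)&(h[...,1]>180)&(h[...,2]>90)).astype(np.uint8); m[:150]=0;m[300:]=0;m[:,:280]=0;m[:,380:]=0
c=max(cv2.findContours(m,0,1)[0],key=cv2.contourArea); r=cv2.minAreaRect(c);print(r)
b=cv2.boxPoints(r);print(b)
for z in(67,60):
  q=np.array([ray(f,*p,z) for p in b]);print(z,q.mean(0),[np.round(np.hypot(*(q[i]-q[i-1])[:2]),1) for i in range(4)],[round(np.arctan2(*(q[i]-q[i-1])[1::-1]),3) for i in range(4)])
print("cap",ray(f,328,220,41),"blue",ray(f,254,93,67),"grey",ray(f,398,355,65))
```

```text
((328.1852722167969, 227.87289428710938), (66.20203399658203, 16.714204788208008), 88.02507019042969)
[[318.69238 195.07954]
 [335.39667 194.50352]
 [337.67816 260.66626]
 [320.97388 261.24225]]
67 [517.43732982 264.48810421  67.        ] [np.float64(40.9), np.float64(9.8), np.float64(40.9), np.float64(10.2)] [np.float64(1.298), np.float64(-0.272), np.float64(-1.833), np.float64(2.871)]
60 [517.05669793 262.76493531  60.        ] [np.float64(42.1), np.float64(10.1), np.float64(42.0), np.float64(10.5)] [np.float64(1.298), np.float64(-0.272), np.float64(-1.833), np.float64(2.871)]
cap [517.61768709 263.68390578  41.        ] blue [501.24539819 350.59305211  67.        ] grey [535.63412319 168.46558908  65.        ]
```

Run:
```python
from h import *
import pickle
o,c=pickle.load(open("pics/w1.png.pkl","rb")); print({k:v for k,v in c.items() if k!="image"})
f="pics/scene.png"; im=cv2.imread(f); h=cv2.cvtColor(im,cv2.COLOR_BGR2HSV)
m=((h[...,0]>5)&(h[...,0]<20)&(h[...,1]>120)&(h[...,2]>90)).astype(np.uint8); m[:330]=0;m[:,:400]=0
c=max(cv2.findContours(m,0,1)[0],key=cv2.contourArea); u,v=c[:,0].mean(0); M=cv2.moments(c);u,v=M['m10']/M['m00'],M['m01']/M['m00'];print(u,v,cv2.contourArea(c),ray(f,u,v,57))
print(cv2.boundingRect(c))
z=h[330:400,380:460]; im2=cv2.resize(im[225:405,345:525],(600,600),interpolation=2); cv2.imwrite("pics/sc.png",cv2.resize(im[340:400,390:450],(600,600),interpolation=2))
```

```text
{'fx': 424.57204927551726, 'fy': 424.57204927551726, 'cx': 318.14355946584067, 'cy': 235.52740027957557, 'T_tool_cam': array([[-4.75640795e-04,  9.65635908e-01,  2.59898187e-01,
         6.61122558e+01],
       [ 9.99997590e-01, -9.76919453e-05,  2.19306839e-03,
         8.95438745e-01],
       [ 2.14309555e-03,  2.59898604e-01, -9.65633534e-01,
         3.11915054e+01],
       [ 0.00000000e+00,  0.00000000e+00,  0.00000000e+00,
         1.00000000e+00]])}
422.64036697247707 362.2360856269113 272.5 [518.24523798 263.10422812  57.        ]
(414, 348, 19, 29)
```

View pics/sc.png

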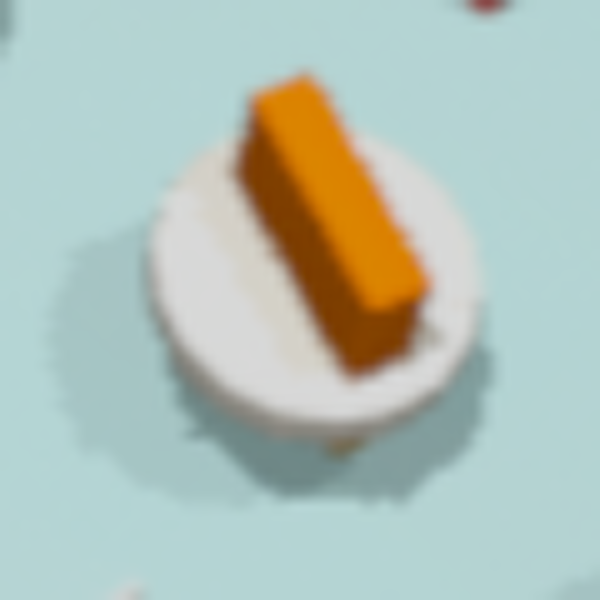

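The enlarged scene crop puts the wing-top centre at (341,191), which is pixel (424.1,359.1). That agrees with the wrist view at about (518,264), so I use that and look again closer.

```bash
python3 -m jog '0 0.007 0.001 -0.02 0 0 0.03; 0 0 0 -0.02 0 0 0; 0 0 0 -0.02 0 0 0; 0 0 0 -0.02 0 0 0; 0 0 0 0 0 0 0; 0 0 0 0 0 0 0; 0 0 0 0 0 0 0; 0 0 0 0 0 0 0'
python3 - <<'E'
from h import *
from scipy.spatial.transform import Rotation as R
f="pics/w2.png";o,c=snap("wrist",f); M=R.from_rotvec(o["ee_rot"]).as_matrix()
print(o["tool_pos"],np.arctan2(M[1,1],M[0,1]))
print(ray("pics/scene.png",424.1,359.1,67),ray("pics/scene.png",421.6,367.2,41))
im=cv2.imread(f); h=cv2.cvtColor(im,cv2.COLOR_BGR2HSV)
m=((h[...,0]>5)&(h[...,0]<20)&(h[...,1]>180)&(h[...,2]>60)).astype(np.uint8)
c=max(cv2.findContours(m,0,1)[0],key=cv2.contourArea); r=cv2.minAreaRect(c);print(r)
b=cv2.boxPoints(r);q=np.array([ray(f,*p,67) for p in b]);print(q.mean(0),[np.round(np.hypot(*(q[i]-q[i-1])[:2]),1) for i in range(4)],[round(np.arctan2(*(q[i]-q[i-1])[1::-1]),3) for i in range(4)])
E
```

```text
time: 3.15
tool_pos: [517.2, 263.6, 265.4]
ee_rot: [-2.507, -1.894, -0.002]
force: [-0.6, 0.0, 0.8]
opening: 1.001
grip_force: 0.0
[517.16456994 263.5530917  265.4353169 ] -0.2767052276207008
[517.67811067 263.49599272  67.        ] [517.6800977  263.71701655  41.        ]
((317.0, 277.5), (97.0, 24.0), 90.0)
[518.00400601 265.81132546  67.        ] [np.float64(43.3), np.float64(9.8), np.float64(43.3), np.float64(10.4)] [np.float64(1.286), np.float64(-0.277), np.float64(-1.841), np.float64(2.865)]
```

View pics/w2.png

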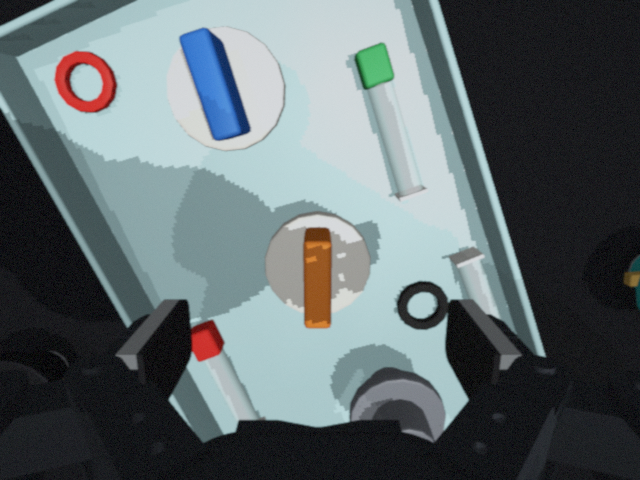

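The wing is centred between the fingers at (317,285) and square to them. Descend and grip.

```bash
python3 -m jog '0 0 0 -0.016 0 0 0; 0 0 0 -0.016 0 0 0; 0 0 0 -0.015 0 0 0; 0 0 0 0 0 0 0; 0.3 0 0 0 0 0 0; 0.6 0 0 0 0 0 0; 1 0 0 0 0 0 0; 1 0 0 0 0 0 0'
python3 -m jog '1 0 0 0 0 0 0; 1 0 0 0 0 0 0; 1 0 0 0 0 0 0; 1 0 0 0 0 0 0; 1 0 0 0.02 0 0 0; 1 0 0 0.03 0 0 0; 1 0 0 0.04 0 0 0; 1 0 0 0 0 0 0'
```

```text
time: 4.2
tool_pos: [517.1, 263.5, 218.0]
ee_rot: [-2.507, -1.894, -0.001]
force: [-0.2, -0.3, -0.1]
opening: 0.144
grip_force: 0.3
time: 5.2
tool_pos: [517.7, 263.8, 310.5]
ee_rot: [2.506, 1.894, 0.009]
force: [0.8, -0.1, -1.3]
opening: 0.13
grip_force: 60.3
```

```bash
python3 -m jog '1 0 0 0.035 0 0 0; 1 0 -0.02 0.04 0 0 -0.08; 1 -0.002 -0.04 0.03 0 0 -0.08; 1 -0.002 -0.04 0 0 0 -0.08; 1 -0.002 -0.04 0 0 0 -0.08; 1 -0.002 -0.04 0 0 0 -0.08; 1 -0.002 -0.04 0 0 0 -0.08; 1 -0.002 -0.04 0 0 0 -0.08'
python3 -m jog '1 -0.002 -0.04 0 0 0 -0.08; 1 -0.002 -0.04 0 0 0 -0.08; 1 -0.002 -0.04 0 0 0 -0.08; 1 -0.002 -0.04 0 0 0 -0.08; 1 -0.003 -0.04 0 0 0 -0.08; 1 -0.003 -0.039 0 0 0 -0.08; 1 0 0 0 0 0 -0.08; 1 0 0 0 0 0 0'
python3 -m jog '1 0 0 0 0 0 0; 1 0 0 0 0 0 0; 1 0 0 0 0 0 0; 1 0 0 0 0 0 0; 1 0 0 0 0 0 0; 1 0 0 0 0 0 0; 1 0 0 0 0 0 0; 1 0 0 0 0 0 0'
cat > st.py <<'E'
from h import *
from scipy.spatial.transform import Rotation as R
o=arm.get_obs();M=R.from_rotvec(o["ee_rot"]).as_matrix()
print(o["time"],o["tool_pos"].round(1),"xyaw",np.arctan2(M[1,1],M[0,1])+np.pi/2,M[:,2].round(4),o["joint_positions"].round(2),o["grip_force"],o["force"].round(1))
E
python3 st.py; python3 -c "
from h import *
snap('scene','pics/s3.png');snap('wrist','pics/w3.png');snap('top','pics/t3.png')
a=cv2.imread('pics/w3.png');b=cv2.imread('pics/s3.png')[60:210,170:370]
t=cv2.imread('pics/t3.png')[190:350,400:600]
cv2.imwrite('pics/v3.png',np.hstack([cv2.resize(b,(400,300)),cv2.resize(t,(375,300))]))"
```

```text
time: 6.2
tool_pos: [504.6, 2.3, 411.1]
ee_rot: [-2.933, -1.123, 0.004]
force: [0.1, -0.6, -1.5]
opening: 0.125
grip_force: 60.2
time: 7.2
tool_pos: [490.9, -235.8, 411.0]
ee_rot: [-3.128, -0.272, 0.004]
force: [-0.3, -0.5, -1.0]
opening: 0.124
grip_force: 60.3
time: 8.2
tool_pos: [491.0, -235.6, 412.7]
ee_rot: [3.13, 0.273, 0.0]
force: [0.2, 1.3, -0.8]
opening: 0.125
grip_force: 60.2
8.2 [ 491.  -235.6  412.7] xyaw 0.17404994552913222 [ 0. -0. -1.] [-0.16  0.24  0.11 -0.   -1.44  1.9 ] 60.23228645324707 [ 0.2  1.3 -0.8]
```

View pics/w3.png

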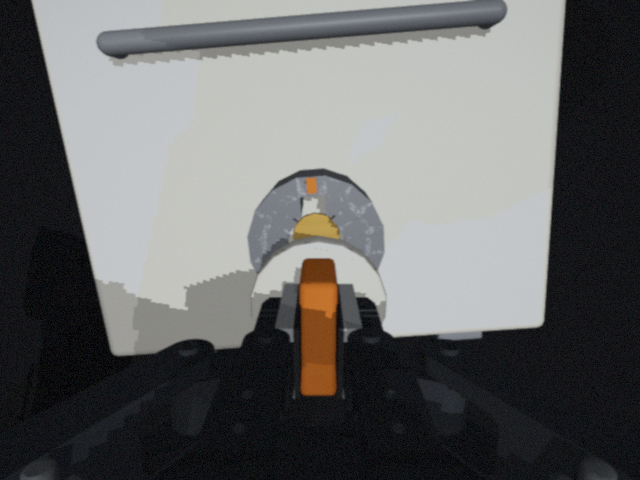

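View pics/v3.png

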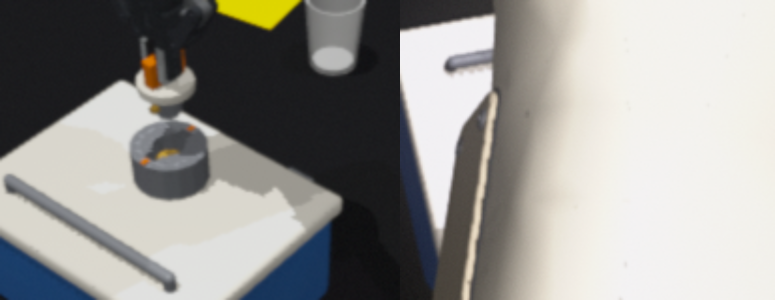

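The wrist view shows the cap at x 250–387 with its top edge at 237, and the collar at x 248–385 with its top at 170 and mark at (312,185). The scene crop shows the logger over the port.

Run:
```python
from h import *
f="pics/w3.png"; r=lambda u,v,z:ray(f,u,v,z)
L=r(248,238,166);Rr=r(385,238,166);T=r(316,171,166);mk=r(312,185,166)
print("collar L-R",np.hypot(*(L-Rr)[:2]),"mid",(L+Rr)/2,"top",T,"mark",mk)
ca=0.2; 
# circle fit to collar edge points
from scipy.optimize import least_squares
def circ(pts,R0):
    p=np.array([r(u,v,z)[:2] for u,v,z in pts]); s=least_squares(lambda c:np.hypot(*(p-c).T)-R0,p.mean(0)); return s.x,s.fun
pc,res=circ([(248,238,166),(385,238,166),(316,170,166),(270,190,166),(365,190,166)],36);print("port",pc,res)
cc,res=circ([(250,300,235.7),(387,300,235.7),(318,237,235.7)],26);print("cap",cc,res,"tcp 491,-235.6")
print("mark yaw",np.arctan2(*(mk[:2]-pc)[::-1]),np.hypot(*(mk[:2]-pc)))
b=r(495,12,148)-r(108,43,148);print("bar yaw->x",np.arctan2(b[1],b[0])+np.pi/2)
e=r(543,324,130)-r(115,356,130);print("near edge",np.arctan2(e[1],e[0])+np.pi/2)
f="pics/top.png";e=ray(f,606,313,130)-ray(f,428,347,130);print("top edge",np.arctan2(e[1],e[0])+np.pi/2)
e=ray(f,566,179,130)-ray(f,396,208,130);print("top edge far",np.arctan2(e[1],e[0])+np.pi/2)
# scene marks
im=cv2.imread("pics/scene.png");h=cv2.cvtColor(im,cv2.COLOR_BGR2HSV)
m=((h[...,0]>5)&(h[...,0]<20)&(h[...,1]>150)&(h[...,2]>100)).astype(np.uint8);m[:110]=0;m[165:]=0;m[:,:220]=0;m[:,290:]=0
n,_,s,c=cv2.connectedComponentsWithStats(m);print(s[1:,4],c[1:])
p=[ray("pics/scene.png",*q,166) for q in c[1:]];print(np.array(p))
m=((h[...,0]>5)&(h[...,0]<20)&(h[...,1]>150)).astype(np.uint8)
im=cv2.imread("pics/top.png");h=cv2.cvtColor(im,cv2.COLOR_BGR2HSV)
m=((h[...,0]>5)&(h[...,0]<18)&(h[...,1]>150)&(h[...,2]>100)).astype(np.uint8);m[:240]=0;m[320:]=0;m[:,:470]=0
n,_,s,c=cv2.connectedComponentsWithStats(m);print(s[1:,4],c[1:],[ray("pics/top.png",*q,166) for q in c[1:]])
```

```text
collar L-R 72.16230265788742 mid [ 497.58835183 -233.27111831  166.        ] top [ 532.14144034 -226.9962717   166.        ] mark [ 524.79678302 -226.2057009   166.        ]
port [ 496.86217478 -233.57004561] [ 0.25811448 -0.07951172  0.38877285 -0.51924254 -0.01198724]
cap [ 491.48930596 -235.40785978] [-0.51544419 -0.51495524  0.0739515 ] tcp 491,-235.6
mark yaw 0.257763315492925 28.889027515460942
bar yaw->x 0.24652547850523399
near edge 0.256855812542522
top edge 0.24996468267331817
top edge far 0.2403370685223003
[5 5] [[265.2 123.6]
 [241.8 140.4]]
[[ 463.42455946 -241.73550943  166.        ]
 [ 524.35188096 -226.48595101  166.        ]]
[9 8] [[508.11111111 256.44444444]
 [519.5        297.5       ]] [array([ 523.48206784, -227.18984129,  166.        ]), array([ 462.43482226, -242.87798322,  166.        ])]
```

```bash
python3 -m jog '1 0.003 0.0013 0 0 0 0.076; 1 0 0 -0.012 0 0 0; 1 0 0 -0.012 0 0 0; 1 0 0 0 0 0 0; 1 0 0 0 0 0 0; 1 0 0 0 0 0 0; 1 0 0 0 0 0 0; 1 0 0 0 0 0 0'
python3 st.py; python3 -c "
from h import *
snap('scene','pics/s4.png');snap('wrist','pics/w4.png')
b=cv2.imread('pics/s4.png')[85:175,205:305]
w=cv2.imread('pics/w4.png')[130:360,200:440]
cv2.imwrite('pics/v4.png',np.hstack([cv2.resize(b,(500,450),interpolation=2),cv2.resize(w,(300,450)) if 0 else cv2.copyMakeBorder(cv2.resize(w,(300,288)),0,162,0,0,0)]))"
```

```text
time: 9.35
tool_pos: [494.0, -234.2, 388.9]
ee_rot: [3.117, 0.392, 0.0]
force: [-0.2, -0.4, -1.5]
opening: 0.128
grip_force: 60.2
9.35 [ 494.  -234.2  388.9] xyaw 0.2500329049792662 [ 3.e-04 -1.e-04 -1.e+00] [-0.16  0.25  0.07  0.   -1.38  1.98] 60.22688627243042 [-0.2 -0.4 -1.5]
```

View pics/v4.png

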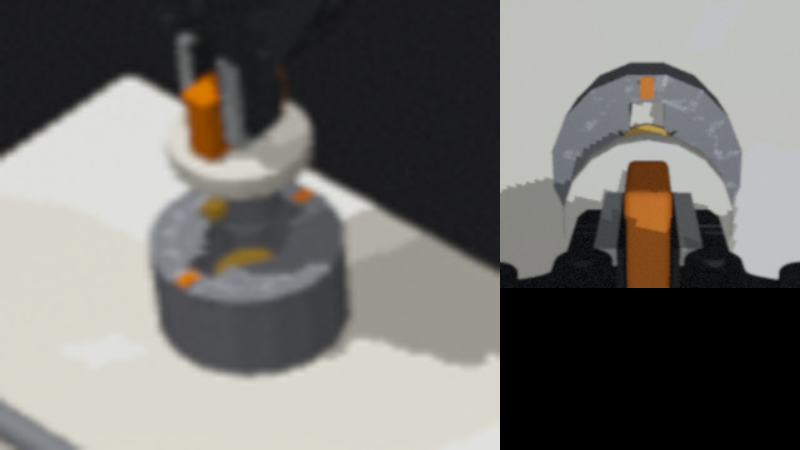

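The scene crop has the cap spanning x 165–314 at y≈145, and the port marks at (188,280) and (302,196). The foot is just above the hole and the lugs are in line with the slots.

Run:
```python
from h import *
f="pics/s4.png"; s=lambda x,y,z:ray(f,205+x/5,85+y/5,z)
print("cap",s(239.5,145,207),"d/dv",s(239.5,150,207)-s(239.5,145,207),"port",s(245,238,166),"lug",s(214,209,188))
a=s(239.5,145,207);b=s(245,238,166);n=np.array([-.794,.607]);print("perp (camera right) cap-port",(a-b)[:2]@n,"capw",np.hypot(*(s(165,145,207)-s(314,145,207))[:2]))
f="pics/w4.png"; w=lambda x,y,z:ray(f,200+(x-500)*.8,130+y*.8,z)
print("mark",w(647,88,166),"collar L/R",w(553,160,166),w(742,160,166),"mid",w(647.5,160,166))
print("cap L/R",w(565,200,211),w(738,200,211),(w(565,200,211)+w(738,200,211))/2,"wing",w(648,195,237))
```

```text
cap [ 492.83511653 -232.17112455  207.        ] d/dv [1.55677932 2.42177855 0.        ] port [ 494.55558736 -231.99687083  166.        ] lug [ 508.01058153 -228.34141028  188.        ]
perp (camera right) cap-port 1.2602818278216188 capw 53.10097070092735
mark [ 524.36640717 -226.09160907  166.        ] collar L/R [ 488.71141942 -198.34937637  166.        ] [ 506.44623899 -267.85154969  166.        ] mid [ 497.58013096 -233.10556454  166.        ]
cap L/R [ 493.77840612 -208.8765169   211.        ] [ 506.4655707  -258.58325919  211.        ] [ 500.12198841 -233.72988804  211.        ] wing [ 511.54684133 -229.7537634   237.        ]
```

```bash
python3 -m jog '1 0.001 -0.0005 -0.004 0 0 0; 1 0 0 -0.004 0 0 0; 1 0 0 -0.003 0 0 0; 1 0 0 -0.002 0 0 0; 1 0 0 -0.002 0 0 0; 1 0 0 0 0 0 0; 1 0 0 0 0 0 0; 1 0 0 0 0 0 0'
python3 st.py
```

```text
time: 10.45
tool_pos: [495.1, -234.7, 373.8]
ee_rot: [3.117, 0.392, 0.0]
force: [0.0, -0.5, -0.2]
opening: 0.126
grip_force: 60.2
10.45 [ 495.1 -234.7  373.8] xyaw 0.2501396078389575 [ 3.e-04 -1.e-04 -1.e+00] [-0.16  0.26  0.04  0.   -1.35  1.98] 60.226542949676514 [ 0.  -0.5 -0.2]
```

```bash
python3 -m jog '1 0 0 -0.003 0 0 0; 1 0 0 -0.002 0 0 0; 1 0 0 -0.002 0 0 0; 1 0 0 -0.002 0 0 0; 1 0 0 -0.002 0 0 0; 1 0 0 0 0 0 0; 1 0 0 0 0 0 0; 1 0 0 0 0 0 0'
python3 st.py
```

```text
time: 11.45
tool_pos: [495.0, -234.7, 362.9]
ee_rot: [3.117, 0.392, 0.0]
force: [-0.4, 1.3, 2.8]
opening: 0.125
grip_force: 60.7
11.45 [ 495.  -234.7  362.9] xyaw 0.2501568316206555 [ 2.e-04 -1.e-04 -1.e+00] [-0.16  0.27  0.02  0.   -1.32  1.98] 60.71759104728699 [-0.4  1.3  2.8]
```

The lugs have passed the face plate and the foot is on the plunger at about 3 N, with almost no lateral force. Press on.

```bash
python3 -m jog '1 0 0 -0.003 0 0 0; 1 0 0 -0.002 0 0 0; 1 0 0 -0.002 0 0 0; 1 0 0 -0.001 0 0 0; 1 0 0 -0.001 0 0 0; 1 0 0 0 0 0 0; 1 0 0 0 0 0 0; 1 0 0 0 0 0 0'
python3 st.py
python3 -m jog '1 0 0 -0.001 0 0 0; 1 0 0 -0.001 0 0 0; 1 0 0 0 0 0 0; 1 0 0 0 0 0 0; 1 0 0 0 0 0 0; 1 0 0 0 0 0 0; 1 0 0 0 0 0 0; 1 0 0 0 0 0 0'
python3 st.py
```

```text
time: 12.45
tool_pos: [495.0, -234.7, 354.5]
ee_rot: [3.116, 0.392, 0.001]
force: [-1.8, 2.4, 7.4]
opening: 0.124
grip_force: 61.4
12.45 [ 495.  -234.7  354.5] xyaw 0.25035633786592415 [ 9.e-04 -5.e-04 -1.e+00] [-0.16  0.27  0.    0.   -1.3   1.98] 61.446887254714966 [-1.8  2.4  7.4]
time: 13.45
tool_pos: [494.9, -234.7, 353.2]
ee_rot: [3.116, 0.392, 0.002]
force: [-3.1, 3.8, 10.4]
opening: 0.122
grip_force: 61.9
13.45 [ 494.9 -234.7  353.2] xyaw 0.2504423897711374 [ 1.4e-03 -8.0e-04 -1.0e+00] [-0.16  0.27 -0.    0.   -1.3   1.98] 61.85786962509155 [-3.1  3.8 10.4]
```

```bash
python3 -m jog '1 -0.0005 0.0007 -0.001 0 0 0; 1 0 0 -0.001 0 0 0; 1 0 0 0 0 0 0; 1 0 0 0 0 0 0; 1 0 0 0 0 0 0; 1 0 0 0 0 0 0; 1 0 0 0 0 0 0; 1 0 0 0 0 0 0'
python3 st.py
```

```text
time: 14.45
tool_pos: [494.5, -234.4, 353.1]
ee_rot: [3.114, 0.393, 0.005]
force: [-5.9, 3.8, 18.7]
opening: 0.13
grip_force: 63.0
14.45 [ 494.5 -234.4  353.1] xyaw 0.2508337832515477 [ 0.0038 -0.0027 -1.    ] [-0.16  0.27 -0.01  0.   -1.29  1.98] 63.01787853240967 [-5.9  3.8 18.7]
```

Seated: the height has stopped falling and the force is 19 N, clearly above the 10 N spring. Ease sideways a little and turn clockwise.

```bash
python3 -m jog '1 -0.0005 0.0003 0 0 0 -0.06; 1 0 0 0 0 0 -0.1; 1 0 0 0 0 0 -0.1; 1 0 0 0 0 0 -0.1; 1 0 0 0 0 0 -0.1; 1 0 0 0 0 0 -0.1; 1 0 0 0 0 0 0; 1 0 0 0 0 0 0'
python3 st.py
```

```text
time: 15.45
tool_pos: [494.5, -235.0, 353.1]
ee_rot: [3.1, -0.484, 0.009]
force: [-2.8, -2.0, 15.2]
opening: 0.126
grip_force: 62.6
15.45 [ 494.5 -235.   353.1] xyaw -0.30956697811184064 [ 0.0049 -0.0052 -1.    ] [-0.16  0.27 -0.01  0.   -1.29  1.42] 62.564767599105835 [-2.8 -2.  15.2]
```

```bash
python3 -m jog '1 0 0 0 0 0 -0.1; 1 0 0 0 0 0 -0.1; 1 0 0 0 0 0 -0.1; 1 0 0 0 0 0 -0.1; 1 0 0 0 0 0 -0.1; 1 0 0 0 0 0 -0.1; 1 0 0 0 0 0 -0.1; 1 0 0 0 0 0 0'
python3 st.py
python3 -m jog '1 0 0 0 0 0 -0.1; 1 0 0 0 0 0 -0.07; 1 0 0 0 0 0 -0.04; 1 0 0 0 0 0 -0.02; 1 0 0 0 0 0 0; 1 0 0 0 0 0 0; 1 0 0 0 0 0 0; 1 0 0 0 0 0 0'
python3 st.py; python3 -c "
from h import *
print(arm.get_obs()['ft_torque'])
snap('scene','pics/s5.png');snap('wrist','pics/w5.png')
b=cv2.imread('pics/s5.png')[85:175,205:305]
w=cv2.imread('pics/w5.png')[130:360,200:440]
cv2.imwrite('pics/v5.png',np.hstack([cv2.resize(b,(450,405),interpolation=2),cv2.copyMakeBorder(cv2.resize(w,(350,335)),0,70,0,0,0)]))"
```

```text
time: 16.45
tool_pos: [494.3, -235.2, 353.1]
ee_rot: [2.747, -1.519, 0.01]
force: [-3.1, -1.6, 16.4]
opening: 0.126
grip_force: 62.6
16.45 [ 494.3 -235.2  353.1] xyaw -1.0105183368979107 [ 0.0044 -0.0055 -1.    ] [-0.16  0.27 -0.01  0.   -1.29  0.72] 62.58192300796509 [-3.1 -1.6 16.4]
time: 17.45
tool_pos: [494.2, -235.2, 353.2]
ee_rot: [2.556, -1.823, 0.01]
force: [-4.6, -2.5, 16.5]
opening: 0.128
grip_force: 62.6
17.45 [ 494.2 -235.2  353.2] xyaw -1.239347652379712 [ 0.0041 -0.0055 -1.    ] [-0.16  0.27 -0.01  0.   -1.29  0.49] 62.64614939689636 [-4.6 -2.5 16.5]
[-0.67333723  1.55257001  0.06311202]
```

View pics/v5.png

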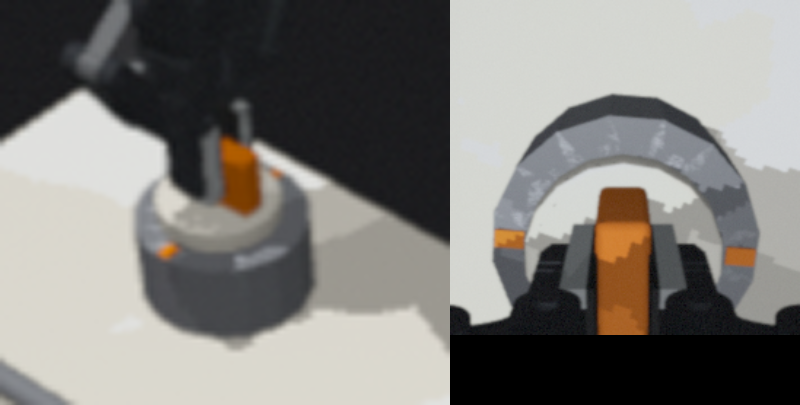

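The cap sits on the collar and is concentric with it. The wing is square to the marks (wrist crop, marks at (510,238) and (740,257)), having turned 1.49 rad. Press force is 16 N and grip 62 N, so I hand in.

```bash
python3 -c "
from rig import arm
print(arm.sign_off())"
```

```text
the job is handed in; nothing more can be done
None
```

I handed in the job at about 17.5 s with the logger in the port, cap on the face, turned 1.49 rad clockwise and still gripped and pressed down at about 16 N; the sign-off returned no verdict.

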